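Walk the die block round to the fence

TASK

Walk the heavy metal die block round on the bench by pushing at its corners and sides with the fingertips, until the long side where its groove opens lies flat against the front of the steel fence and the groove lines up with the notch in the fence. Only push it: never lift or tip it, leave the things standing around where they are, and finish with the hand clear.

Things in the scene. Friction and masses are not known exactly. Their poses are not given: they have to be found in the camera images.
- die: Bare metal die block, 110 (x) x 140 (y) x 45 (z) mm, about 1.7 kg, loose, too wide to grip; 6 to 15 N slides it. A shallow pocket in its top opens by a 20 mm groove at the middle of its +x long side, which must end against the fence. Origin: centre of the underside, z up. Starts in front of the fence, turned 35 to 70 degrees counter-clockwise (from above) from its final heading.
- fence: Fixed dark steel angle, 240 mm long (its y), 50 mm high. Its upright front face is its plane x = 0, looking to -x, where the block stands; foot and screws behind. A 20 mm wide notch is cut in its top edge at y = 0. Origin: on the front face below the notch, at bench height. Block home: axes parallel to the fence's, block origin at x = -55 mm, y = 0 in the fence's frame.
- hanging_motor (a point): Obstacle: lower end of the black flexible-shaft motor that hangs from above to the right of the bench, about 130 mm across and 310 mm high, from this point upward. Keep the arm clear of it when swinging across from the right (for instance draw the arm in and upright first). A lamp hangs far to the left.
- oil_bottle: White squeeze bottle, 30 x 50 x 84 mm, standing loose at the left; leave it alone. Origin: centre of the underside.
- tool_handle: Brown wooden file handle, 25 x 99 x 25 mm, lying loose at the left; leave it alone. Origin: centre of the underside; long axis y.
- scriber: Thin steel scriber, 21 x 148 x 9 mm, lying loose at the left; leave it alone. Origin: centre of the underside; long axis y.
- felt_bob_0: Grey felt bob with its spindle up, 22 mm across, 48 mm high, standing loose at the left; leave it alone. Origin: centre of the underside.
- insert_a: Small steel mould insert, 34 x 46 x 24 mm, standing loose at the left; leave it alone. Origin: centre of the underside.

How it is judged:
By the outcome, as a careful person would: the job done as asked, in the order asked, and still so for the second after the job is handed in, with the robot touching nothing.
It also fails if it takes over 72 s, if anything falls off the work surface, if the arm or the gripper's body presses on something with over 40 N, if the wrist force passes 120 N, or if a joint passes its speed limit or range.

ROBOT

A 7-joint arm with a two-finger parallel gripper is mounted at the origin on a cart in front of the work surface, level with it; the furniture and walls round the work are solid. World frame = base frame: x ahead of the robot, y to its left, z up, the work surface at z = 0. Lengths are in mm, angles in degrees, forces in N, time in s.
With the tool pointing down it reaches from about 350 to 900 mm from the base axis. Payload 19.9 kg.
Tool frame: the origin (TCP) lies midway between the tips of the shut fingers; the grasp point (between the pads) lies 19 mm behind it (env.grip_point_offset is the distance from the TCP to the grasp point, in mm); z points along the fingers, y is the line along which they close (so a half turn about z gives the same grasp; the last joint's range is limited). The gripper opens to 94 mm and grips with 3 to 60 N. Pads are 16 mm wide; open, the fingers measure 119 mm over their backs; the gripper's body (75 mm by 177 mm) begins 78 mm behind the grasp point.
Start: joints at [-76.977, 23.915, -0.59, 92.452, 0.269, 63.638, -3.037], TCP at [165.975, 602.535, 182.625] pointing down, gripper open.
Joint ranges: [-161.28, 161.28], [-22.2, 115.67], [-73.04, 71.86], [3.21, 147.25], [-68.34, 248.33], [10.77, 114.83], [-161.83, 161.83]. Speed limits (degrees/s): [108.29, 108.29, 136.94, 136.94, 172.46, 172.46, 172.46].

INTERFACE

Orientations are given as a 3x3 rotation matrix whose columns are the frame's x, y, z axes.
In Python, from workcell import env gives the robot as it stands. The module is installed in compiled form; this text tells all that it offers.
- The arm moves only by the tool jog_arm, never from a script. Its argument "rows" is a list of rows, each an object of numbers: "x", "y", "z": the shift along the tool's x, y, z in mm; "turn": the turn about the tool's z in degrees; "hand": the closure, from -1 (fully open) to 1 (shut), so that 0 is half open. In form: [{"x": .., "y": .., "z": .., "turn": .., "hand": ..}, ...]. A call has exactly 8 rows; each row is the pose to reach, as a shift and turn from the pose commanded when the call began, along the tool's axes at that moment; what a row does not reach only later rows make up. A row lasts 1/10 s, in which the tool goes at most 50 mm and 8.59 degrees, less where a joint would pass 70% of its speed; a pose out of reach is approached as far as the arm can. A call with a gripper value outside its range is refused whole. The fingers move at their own pace and stop on an object; "newtons" is the grip in N (left out, the last holds). Time passes only in rows, so rows that repeat a pose let the fingers close, or fill a call up. It gives the time, the measured TCP pose, the force, the opening and the grip force at its end, in the units of the state.
- env.get_obs(): the state, without advancing time (a new reading comes with each control period).
- env.grab_frame(name): name is "scene" or "top"; returns (picture, depth): 384x512x3 uint8, red, green, blue; 384x512 float32, mm along the optical axis (not along the pixel's ray), 0 where there is no reading.
- env.get_calibration(name): a dict with "fov_y" (degrees; the focal length in pixels is half the picture's height over the tangent of half this angle, whatever the lens; pixels are square), "cx", "cy" (the principal point, pixels), "pose" (4x4, takes a point from camera to world coordinates). Camera axes: x right, y down, z forward; pixel columns grow to the right and rows downward; lengths in mm; the calibration is good to about 2 mm. A picture is of the moment at which its call begins. get_calibration takes no time and is no camera call.
- env.finish_job(): hands the job in; it is judged then, once.
Trained networks look in the newest picture that a camera, given by its name, has taken for a name from the list of things; names that differ only in an ending like _2 or _b are one class to them, and where a whole thing is asked for, a point or a joint stands for the part that bears it (a point fixed in the world has none). Each returns a list of dicts, best first, with "score" (0 to 1); they miss things now and then, are a little off and sometimes report something else, mostly with a low value. They report only what shows in the picture. A call takes as long as a camera call.
- env.boxes_of(camera, label): "rect" ([centre column, centre row, width, height] in pixels, round what is visible of it).
- env.masks_of(camera, label): "mask" (384x512 bool, what is visible of it) and "rect" ([centre column, centre row, width, height] in pixels, round what is visible of it).
- env.place_of(camera, label): "location" ([column, row] in pixels: a listed point, or the origin of a listed thing).
The state is a dict: "time_s": time; "q": joint angles; "qd": joint speeds; "joint_torque": joint torques, N m; "ee_pos": TCP position; "tcp_rot": TCP orientation; "force": force on the tool from outside, world axes, zero at the start; "torque": the same for the moment, N m; "grip_width": finger opening in mm; "finger_force": force on a finger pad.
Only numpy, scipy, OpenCV 4.12 (cv2) and the standard library are available. Lean on these libraries where they do the work, as an engineer would, in place of code of your own. Each camera call takes 0.05 s, during which the arm holds its last target. There are 200 camera calls.

## Working session

There is one attempt and no reset: what is moved stays moved. The work goes in short steps, Python scripts to look and compute and a tool call to move; the robot and the scene stay as the last step left them, time stands still between calls to the robot, and variables do not carry over. Pictures are saved under pics/ and viewed, at most 10 in all, crops included, and the job is handed in when it is done.

Besides the shell and the picture viewer there is one more tool, called in YAML: its name, and indented under it one key for each argument. jog_arm: Moves the arm, as the interface text tells. Its arguments: {"type":"object","properties":{"rows":{"type":"array","items":{"type":"object","properties":{"x":{"type":"number"},"y":{"type":"number"},"z":{"type":"number"},"turn":{"type":"number"},"hand":{"type":"number"}}}},"newtons":{"type":"number"}},"required":["rows"]}

```bash
mkdir -p pics
cat > h.py <<'E'
import numpy as np, cv2
from workcell import env
def K(n):
    c=env.get_calibration(n); return 192/np.tan(np.radians(c['fov_y']/2)),c['cx'],c['cy'],np.array(c['pose'])
def pts(n,d):
    f,cx,cy,T=K(n); v,u=np.mgrid[:384,:512]
    P=np.stack([(u-cx)/f*d,(v-cy)/f*d,d],-1); return P@T[:3,:3].T+T[:3,3]
def onplane(n,u,v,z):
    f,cx,cy,T=K(n); r=T[:3,:3]@np.array([(u-cx)/f,(v-cy)/f,1]); return T[:3,3]+r*(z-T[2,3])/r[2]
E
python3 - <<'E'
from h import *
for n in ('top','scene'):
    im,d=env.grab_frame(n); cv2.imwrite(f'pics/{n}0.png',im[...,::-1]); np.save(f'{n}d.npy',d)
    f,cx,cy,T=K(n); print(n,f,cx,cy,T.round(3).tolist())
    P=pts(n,d)
    for l in ('die','fence'):
        for m in env.masks_of(n,l)[:2]:
            q=P[m['mask']&(d>0)]; print(l,m['score'],m['rect'],len(q),q.mean(0).round(),np.percentile(q,[2,98],axis=0).round().tolist())
        for m in env.place_of(n,l)[:2]: print('  pl',m, onplane(n,*m['location'],0).round())
    for l in ('hanging_motor',):
        for m in env.place_of(n,l)[:2]: print('  pl',m,P[int(m['location'][1]),int(m['location'][0])])
s=env.get_obs();print(s['time_s'],s['tcp_rot'],s['ee_pos'],s['grip_width'])
E
```

```text
top 406.6397681910352 257.2852399474422 193.1866702501618 [[-0.025, -0.993, 0.119, 387.134], [-1.0, 0.025, 0.002, 187.315], [-0.005, -0.119, -0.993, 1422.948], [0.0, 0.0, 0.0, 1.0]]
die 0.95 [255.6, 209.1, 37.9, 43.3] 1332 [494. 196.  41.] [[426.0, 141.0, 18.0], [562.0, 249.0, 49.0]]
die 0.46 [162.8, 222.5, 21.1, 24.2] 179 [467. 523.  19.] [[428.0, 493.0, 9.0], [506.0, 555.0, 26.0]]
  pl {'location': [255.1, 210.4], 'score': 0.57} [497. 200.   0.]
fence 0.9 [241.9, 162.4, 67.7, 41.1] 889 [661. 254.  20.] [[604.0, 146.0, -3.0], [719.0, 359.0, 52.0]]
  pl {'location': [242.9, 166.9], 'score': 0.64} [652. 239.   0.]
scene 346.8865988806631 257.9420576840003 191.76465933380655 [[-0.883, -0.256, 0.393, 128.227], [-0.469, 0.468, -0.749, 975.04], [0.008, -0.846, -0.534, 776.516], [0.0, 0.0, 0.0, 1.0]]
die 0.76 [266.3, 247.8, 54.8, 42.7] 1523 [491. 213.  37.] [[424.0, 145.0, 4.0], [566.0, 259.0, 48.0]]
  pl {'location': [268.1, 253.6], 'score': 0.56} [493. 204.   0.]
  pl {'location': [260.6, 320.2], 'score': 0.45} [395. 444.   0.]
fence 0.91 [214.1, 243.8, 21.0, 56.6] 739 [655. 275.  24.] [[603.0, 145.0, 1.0], [714.0, 367.0, 52.0]]
  pl {'location': [224.1, 248.4], 'score': 0.78} [633. 251.   0.]
  pl {'location': [356.7, 111.9], 'score': 0.89} [  861.11496387 -2609.06506457  -433.52821171]
0.6 [[-9.64097760e-01  2.65547563e-01  6.82472840e-06]
 [ 2.65547562e-01  9.64097757e-01 -8.20341847e-05]
 [-2.83636832e-05 -7.72766837e-05 -9.99999997e-01]] [165.96301511 602.52840569 182.63426125] 94.18835010858933
```

Run:
```python
from h import *
a=cv2.imread('pics/top0.png')[110:270,140:340]; cv2.imwrite('pics/topc.png',cv2.resize(a,None,fx=4,fy=3.75 and 4,interpolation=cv2.INTER_CUBIC)[:600])
P=pts('top',np.load('topd.npy')); Q=pts('scene',np.load('scened.npy'))
for n,R in(('top',P),('scene',Q)):
    q=R.reshape(-1,3)
    # die top
    m=(abs(q[:,2]-45)<5)&(abs(q[:,0]-494)<110)&(abs(q[:,1]-196)<110)
    r=cv2.minAreaRect(q[m][:,:2].astype(np.float32)); print(n,'die',m.sum(),r)
    m=(abs(q[:,2]-50)<6)&(q[:,0]>590)&(q[:,0]<760)&(abs(q[:,1]-255)<140)
    r=cv2.minAreaRect(q[m][:,:2].astype(np.float32)); print('fence',m.sum(),r, cv2.boxPoints(r).tolist())
```

```text
top die 952 ((493.8768005371094, 195.92864990234375), (110.01932525634766, 139.8077392578125), 83.1945571899414)
fence 193 ((648.994140625, 247.00698852539062), (11.668169975280762, 238.90936279296875), 23.32620620727539) [[596.3369750976562, 354.38800048828125], [690.9368286132812, 135.00579833984375], [701.6513061523438, 139.6259765625], [607.0514526367188, 359.0081787109375]]
scene die 901 ((497.0635681152344, 198.1980743408203), (116.16832733154297, 140.8004913330078), 83.25147247314453)
fence 160 ((651.457763671875, 252.69891357421875), (10.737364768981934, 235.63369750976562), 23.31954574584961) [[599.8887939453125, 358.7662353515625], [693.16650390625, 142.381103515625], [703.0267333984375, 146.631591796875], [609.7490234375, 363.0167236328125]]
```

View pics/topc.png

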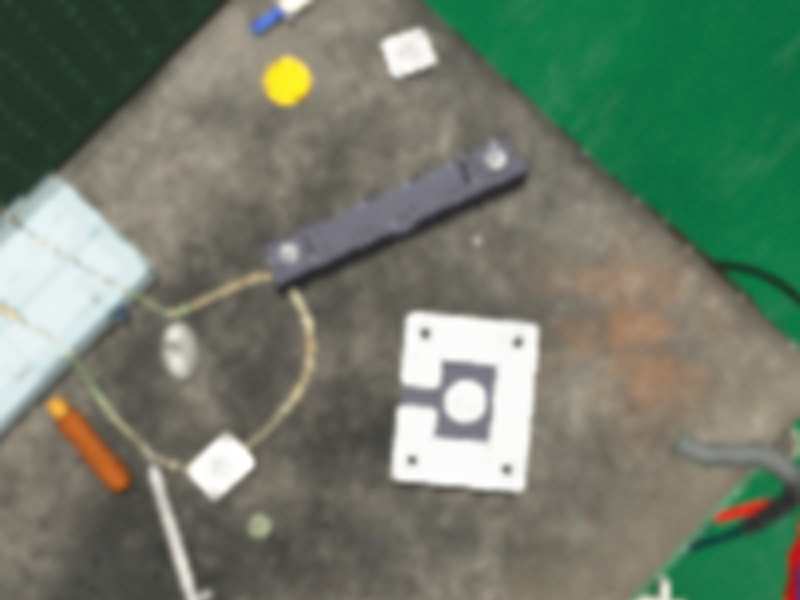

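View pics/scene0.png

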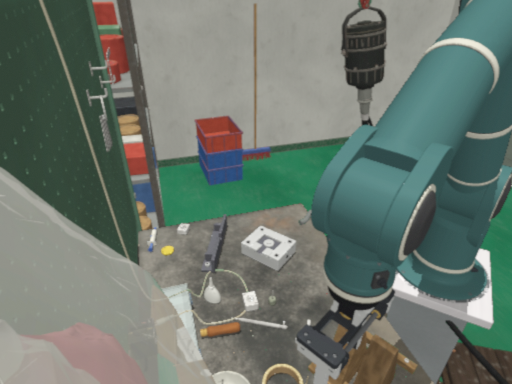

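jog_arm:
  rows:
    - {"x": -40,"y": -34,"z": 0,"turn": -6,"hand": 1}
    - {"x": -80,"y": -68,"z": 0,"turn": -12,"hand": 1}
    - {"x": -120,"y": -102,"z": 0,"turn": -18,"hand": 1}
    - {"x": -160,"y": -136,"z": 0,"turn": -24,"hand": 1}
    - {"x": -200,"y": -170,"z": 0,"turn": -30,"hand": 1}
    - {"x": -240,"y": -204,"z": 0,"turn": -36,"hand": 1}
    - {"x": -280,"y": -238,"z": 0,"turn": -38.7,"hand": 1}
    - {"x": -320,"y": -272,"z": 0,"turn": -38.7,"hand": 1}

```text
time_s: 1.4
ee_pos: [391.9, 270.0, 183.0]
tcp_rot: [[-0.918, -0.397, 0.001], [-0.397, 0.918, 0.001], [-0.001, 0.0, -1.0]]
force: [1.3, 1.1, -0.8]
grip_width: 33.3
finger_force: 0.0
```

```bash
cat >> h.py <<'E'
A=np.radians(23.32); FX=np.array([np.cos(A),np.sin(A)]); FY=np.array([-FX[1],FX[0]]); F0=np.array([643.6,244.7])
def inF(p): p=np.asarray(p)[...,:2]-F0; return np.stack([p@FX,p@FY],-1)
def tcp():
    s=env.get_obs(); R=s['tcp_rot']; 
    print('t',round(s['time_s'],2),'tcpF',inF(s['ee_pos']).round(1),'z',round(s['ee_pos'][2],1),'toolY ang rel',round(float(np.degrees(np.arctan2(R[1][1],R[0][1]))-113.32),1),'F',np.round(s['force'],1),'w',round(s['grip_width'],1))
def die(guess, head, n='top', save=None):
    "fit die top rectangle in fence frame (mm, deg)"
    im,d=env.grab_frame(n)
    if save: cv2.imwrite(save,im[...,::-1])
    q=pts(n,d).reshape(-1,3); f=inF(q)
    m=(abs(q[:,2]-45)<5)&(np.hypot(*(f-guess).T)<100)&(f[:,0]<-1)
    r=cv2.minAreaRect(f[m].astype(np.float32)); (c,(w,h),a)=r
    if w>h: a+=90
    a=(a-head+90)%180-90+head
    print('die',n,m.sum(),np.round(c,1),'size',np.round(sorted((w,h)),1),'head',round(a,1)); return c,a
E
python3 - <<'E'
from h import *
tcp(); die([-156,14],60)
q=pts('top',np.load('topd.npy')).reshape(-1,3); f=inF(q)
m=(f[:,0]>-4)&(f[:,0]<16)&(abs(f[:,1])<135)&(q[:,2]>20)
o=np.argsort(f[m][:,1]); 
for a,b in zip(f[m][o],q[m][o]):
    if abs(a[1])<30 or b[2]<44: print(a.round(1),b[2].round(1),end=' ')
E
```

```text
t 1.4 tcpF [-221.1  122.9] z 183.0 toolY ang rel 0.1 F [ 1.3  1.1 -0.8] w 33.3
die top 767 [-156.8   14.4] size [109.9 140. ] head 59.9
[   2.  -119.5] 33.5 [   1.8 -115.7] 25.6 [   2.2 -115.5] 40.2 [  11.2 -112. ] 41.9 [   2.2 -112. ] 30.8 [   0.8 -111.5] 21.3 [   1.8 -108.1] 23.6 [   2.1 -104.2] 29.9 [   2.2 -100.6] 20.0 [   2.3 -100.3] 36.5 [  0.8 -95.8] 35.2 [  1.8 -92.7] 20.7 [  1.7 -92.4] 38.3 [  2.6 -89.1] 24.1 [  0.3 -84.2] 27.2 [  2.4 -81.3] 23.6 [  1.9 -77.2] 34.0 [  0.6 -76.7] 23.5 [  2.5 -73.7] 21.6 [  2.3 -73.6] 39.5 [  1.2 -69.2] 36.1 [  1.9 -65.7] 23.2 [  1.5 -65.6] 42.5 [  2.  -61.9] 30.6 [  1.2 -57.7] 25.0 [  2.1 -54.3] 28.4 [  1.4 -50.3] 40.0 [  2.2 -46.9] 43.3 [  2.2 -46.6] 26.0 [  1.8 -42.8] 36.2 [  1.9 -38.8] 26.3 [  1.3 -35. ] 37.0 [  1.6 -31.4] 43.5 [  1.  -30.8] 29.5 [  6.4 -29.8] 42.5 [  2.7 -28.2] 44.9 [  9.8 -27.8] 48.8 [  1.2 -27.3] 36.0 [  6.7 -26.4] 48.4 [  3.3 -24.9] 49.5 [ 10.7 -24.5] 51.7 [  1.4 -23.8] 42.6 [  7.8 -23.2] 49.9 [  0.9 -23.1] 28.1 [  4.1 -21.6] 52.8 [  1.9 -20.4] 47.6 [  9.4 -20.1] 49.5 [  1.8 -19.7] 31.4 [  7.1 -18.9] 44.8 [  3.4 -17.3]
[... 868 characters left out ...]
.5 [ 2.  28.8] 45.7 [ 9.9 29. ] 44.8 [ 1.8 30. ] 29.6 [ 1.7 33.2] 38.0 [ 1.5 34.5] 21.9 [ 2.3 37.7] 25.3 [ 3.5 39.5] 43.6 [ 2.  40.9] 34.5 [ 2.1 44.1] 41.7 [ 1.5 45.5] 28.1 [11.2 47.5] 42.5 [ 0.9 48.6] 39.2 [ 2.6 51.8] 37.9 [ 2.1 53.3] 23.0 [ 1.5 56.4] 34.2 [ 1.7 61. ] 23.6 [ 3.  62.6] 41.5 [ 1.3 64.1] 34.0 [ 1.4 67.2] 40.7 [ 2.  68.9] 20.5 [ 1.4 71.9] 31.7 [ 2.7 75. ] 32.2 [ 1.5 76.6] 21.8 [14.4 76.9] 36.8 [ 2.5 78. ] 40.9 [ 1.4 79.6] 30.1 [ 1.4 82.6] 38.0 [ 2.2 87.5] 24.0 [ 0.8 90.2] 39.2 [ 1.6 95.2] 26.0 [ 1.7 98.1] 33.1 [  2.2 101.1] 38.0 [  6.  102.6] 42.3 [  1.  102.9] 27.2 [  1.2 105.8] 34.2 [  0.9 108.5] 43.3 [  1.  110.7] 26.0 [  0.5 113.4] 36.1 [  0.9 116.2] 41.8 [  1.1 118.5] 24.0
```

jog_arm:
  rows:
    - {"x": -3,"y": -10,"z": 30,"turn": 0,"hand": 1}
    - {"x": -6,"y": -20,"z": 65,"turn": 0,"hand": 1}
    - {"x": -6,"y": -20,"z": 100,"turn": 0,"hand": 1}
    - {"x": -6,"y": -20,"z": 130,"turn": 0,"hand": 1}
    - {"x": -6,"y": -20,"z": 150,"turn": 0,"hand": 1}
    - {"x": -6,"y": -20,"z": 160,"turn": 0,"hand": 1}
    - {"x": -6,"y": -20,"z": 166,"turn": 0,"hand": 1}
    - {"x": -6,"y": -20,"z": 167,"turn": 0,"hand": 1}

```text
time_s: 2.25
ee_pos: [404.5, 256.0, 15.7]
tcp_rot: [[-0.918, -0.396, 0.0], [-0.396, 0.918, -0.0], [-0.0, -0.0, -1.0]]
force: [-0.3, 0.4, 0.3]
grip_width: -0.1
finger_force: 0.0
```

```bash
echo 'F0=F0+1.7*FX' >> h.py
python3 - <<'E'
from h import *
tcp(); die([-158,14],60)
E
```

```text
t 2.25 tcpF [-216.8  105. ] z 15.7 toolY ang rel -0.0 F [-0.3  0.4  0.3] w -0.1
die top 660 [-158.7   14.4] size [110. 140.] head 60.0
```

jog_arm:
  rows:
    - {"x": -8,"y": -5,"z": 0,"turn": 0,"hand": 1}
    - {"x": -12,"y": -8,"z": 0,"turn": 0,"hand": 1}
    - {"x": -16,"y": -10.5,"z": 0,"turn": 0,"hand": 1}
    - {"x": -20,"y": -13,"z": 0,"turn": 0,"hand": 1}
    - {"x": -24,"y": -16,"z": 0,"turn": 0,"hand": 1}
    - {"x": -28,"y": -19,"z": 0,"turn": 0,"hand": 1}
    - {"x": -32,"y": -22,"z": 0,"turn": 0,"hand": 1}
    - {"x": -36,"y": -25,"z": 0,"turn": 0,"hand": 1}

```text
time_s: 3.1
ee_pos: [446.5, 248.2, 15.8]
tcp_rot: [[-0.918, -0.397, -0.002], [-0.397, 0.918, 0.001], [0.001, 0.001, -1.0]]
force: [-10.3, 6.0, 2.8]
grip_width: 0.5
finger_force: 5.4
```

Run:
```python
from h import *
tcp(); die([-158,14],50)
```

```text
t 3.1 tcpF [-181.3   81.2] z 15.8 toolY ang rel 0.0 F [-10.3   6.    2.8] w 0.5
die top 559 [-146.3   -4.3] size [109.5 140.3] head 53.1
```

jog_arm:
  rows:
    - {"x": -3,"y": 0,"z": 0,"turn": 0,"hand": 1}
    - {"x": -7,"y": 0,"z": 0,"turn": 0,"hand": 1}
    - {"x": -11,"y": 0,"z": 0,"turn": 0,"hand": 1}
    - {"x": -15,"y": 0,"z": 0,"turn": 0,"hand": 1}
    - {"x": -18,"y": 0,"z": 0,"turn": 0,"hand": 1}
    - {"x": -21,"y": 0,"z": 0,"turn": 0,"hand": 1}
    - {"x": -24,"y": 0,"z": 0,"turn": 0,"hand": 1}
    - {"x": -26,"y": 0,"z": 0,"turn": 0,"hand": 1}

```text
time_s: 3.95
ee_pos: [470.6, 257.4, 15.8]
tcp_rot: [[-0.918, -0.396, -0.002], [-0.396, 0.918, -0.0], [0.002, 0.0, -1.0]]
force: [-8.4, 0.3, 5.3]
grip_width: 0.6
finger_force: 4.6
```

Run:
```python
from h import *
tcp(); die([-140,-5],50,save='pics/t2.png')
```

```text
t 3.95 tcpF [-155.6   80.2] z 15.8 toolY ang rel -0.0 F [-8.4  0.3  5.3] w 0.6
die top 568 [-136.5  -10.9] size [109.9 137. ] head 40.7
```

jog_arm:
  rows:
    - {"x": 40,"y": 20,"z": 0,"turn": 0,"hand": 1}
    - {"x": 72,"y": 5,"z": 0,"turn": 0,"hand": 1}
    - {"x": 99,"y": -20,"z": 0,"turn": 0,"hand": 1}
    - {"x": 100,"y": -60,"z": 0,"turn": 0,"hand": 1}
    - {"x": 100,"y": -90,"z": 0,"turn": 0,"hand": 1}
    - {"x": 99,"y": -109,"z": 0,"turn": 0,"hand": 1}
    - {"x": 85,"y": -109,"z": 0,"turn": 0,"hand": 1}
    - {"x": 73,"y": -109,"z": 0,"turn": 0,"hand": 1}

```text
time_s: 4.8
ee_pos: [448.7, 128.0, 16.1]
tcp_rot: [[-0.919, -0.394, 0.001], [-0.394, 0.919, 0.0], [-0.001, -0.0, -1.0]]
force: [0.7, 0.3, -0.4]
grip_width: 0.3
finger_force: 0.0
```

jog_arm:
  rows:
    - {"x": -6,"y": 5,"z": 0,"turn": 0,"hand": 1}
    - {"x": -10,"y": 9,"z": 0,"turn": 0,"hand": 1}
    - {"x": -14,"y": 12,"z": 0,"turn": 0,"hand": 1}
    - {"x": -18,"y": 15,"z": 0,"turn": 0,"hand": 1}
    - {"x": -22,"y": 18,"z": 0,"turn": 0,"hand": 1}
    - {"x": -26,"y": 21,"z": 0,"turn": 0,"hand": 1}
    - {"x": -30,"y": 24,"z": 0,"turn": 0,"hand": 1}
    - {"x": -34,"y": 26,"z": 0,"turn": 0,"hand": 1}

```text
time_s: 5.6
ee_pos: [465.5, 165.2, 14.9]
tcp_rot: [[-0.918, -0.396, -0.005], [-0.396, 0.918, -0.002], [0.005, -0.0, -1.0]]
force: [-10.4, -5.6, 4.4]
grip_width: 0.3
finger_force: 6.2
```

Run:
```python
from h import *
tcp(); die([-130,-5],30,save='pics/t3.png')
```

```text
t 5.6 tcpF [-196.7   -2.5] z 14.9 toolY ang rel 0.0 F [-10.4  -5.6   4.4] w 0.3
die top 390 [-106.4    2.9] size [ 80.9 140.5] head 30.7
```

jog_arm:
  rows:
    - {"x": -4,"y": 2,"z": 0,"turn": 0,"hand": 1}
    - {"x": -8,"y": 4,"z": 0,"turn": 0,"hand": 1}
    - {"x": -12,"y": 6,"z": 0,"turn": 0,"hand": 1}
    - {"x": -16,"y": 7,"z": 0,"turn": 0,"hand": 1}
    - {"x": -20,"y": 8,"z": 0,"turn": 0,"hand": 1}
    - {"x": -24,"y": 9,"z": 0,"turn": 0,"hand": 1}
    - {"x": -28,"y": 10,"z": 0,"turn": 0,"hand": 1}
    - {"x": -32,"y": 11,"z": 0,"turn": 0,"hand": 1}

```text
time_s: 6.45
ee_pos: [490.3, 188.2, 14.8]
tcp_rot: [[-0.918, -0.397, -0.005], [-0.397, 0.918, -0.002], [0.006, 0.0, -1.0]]
force: [-11.6, -4.5, 4.5]
grip_width: 0.6
finger_force: 6.1
```

```bash
cat >> h.py <<'E'
def die2(g,head,n='top',save=None):
    im,d=env.grab_frame(n)
    if save: cv2.imwrite(save,im[...,::-1])
    q=pts(n,d).reshape(-1,3); f=inF(q)
    m=(abs(q[:,2]-45)<5)&(np.hypot(*(f-g).T)<100)&(f[:,0]<-1.5)
    (c,(w,h),a)=cv2.minAreaRect(f[m].astype(np.float32))
    if w>h: a+=90; w,h=h,w
    a=(a-head+90)%180-90+head; r=np.radians(a)
    c2=np.array(c)-(110-w)/2*np.array([np.cos(r),np.sin(r)])
    print('die',n,m.sum(),'centre',c2.round(1),'size',round(w,1),round(h,1),'head',round(a,1)); return c2,a
E
python3 - <<'E'
from h import *
tcp(); die2([-100,5],15)
E
```

```text
t 6.45 tcpF [-164.8    8.9] z 14.8 toolY ang rel 0.0 F [-11.6  -4.5   4.5] w 0.6
die top 249 centre [-89.2  -4. ] size 51.7 141.0 head 19.7
```

jog_arm:
  rows:
    - {"x": 9,"y": 0,"z": 0,"turn": 0,"hand": 1}
    - {"x": 13,"y": 13,"z": 0,"turn": 0,"hand": 1}
    - {"x": 5,"y": 13,"z": 0,"turn": 0,"hand": 1}
    - {"x": 0,"y": 14,"z": 0,"turn": 0,"hand": 1}
    - {"x": -5,"y": 14,"z": 0,"turn": 0,"hand": 1}
    - {"x": -9,"y": 14,"z": 0,"turn": 0,"hand": 1}
    - {"x": -13,"y": 15,"z": 0,"turn": 0,"hand": 1}
    - {"x": -16,"y": 15,"z": 0,"turn": 0,"hand": 1}

```text
time_s: 7.3
ee_pos: [499.4, 209.6, 15.3]
tcp_rot: [[-0.918, -0.397, -0.005], [-0.397, 0.918, -0.001], [0.005, 0.001, -1.0]]
force: [-19.1, -1.3, 10.7]
grip_width: 0.5
finger_force: 9.0
```

Run:
```python
from h import *
tcp(); die2([-80,0],10); die2([-80,0],10,'scene',save='pics/s5.png')
```

```text
t 7.3 tcpF [-148.1   24.8] z 15.3 toolY ang rel 0.1 F [-19.1  -1.3  10.7] w 0.5
die top 313 centre [-71.1 -14.1] size 109.7 132.4 head 16.1
die scene 736 centre [-67.9 -10.1] size 129.7 146.9 head 16.1
```

jog_arm:
  rows:
    - {"x": 15,"y": 0,"z": 0,"turn": 0,"hand": 1}
    - {"x": 45,"y": 20,"z": 0,"turn": 0,"hand": 1}
    - {"x": 70,"y": 50,"z": 0,"turn": 0,"hand": 1}
    - {"x": 80,"y": 90,"z": 0,"turn": 0,"hand": 1}
    - {"x": 80,"y": 125,"z": 0,"turn": 0,"hand": 1}
    - {"x": 80,"y": 140,"z": 0,"turn": 0,"hand": 1}
    - {"x": 80,"y": 140,"z": 0,"turn": 0,"hand": 1}
    - {"x": 80,"y": 140,"z": 0,"turn": 0,"hand": 1}

```text
time_s: 8.2
ee_pos: [373.2, 305.6, 15.7]
tcp_rot: [[-0.918, -0.396, 0.0], [-0.396, 0.918, -0.0], [-0.0, -0.0, -1.0]]
force: [-0.1, -0.1, -0.3]
grip_width: 0.8
finger_force: 0.0
```

Run:
```python
from h import *
tcp(); die2([-80,0],10,save='pics/t6.png'); die2([-80,0],10,'scene',save='pics/s6.png')
a=cv2.imread('pics/t6.png')[130:250,180:330]; cv2.imwrite('pics/t6c.png',cv2.resize(a,None,fx=5,fy=5,interpolation=cv2.INTER_CUBIC))
```

```text
t 8.2 tcpF [-225.9  163. ] z 15.7 toolY ang rel 0.0 F [-0.1 -0.1 -0.3] w 0.8
die top 934 centre [-71.7 -10.1] size 110.8 139.6 head 15.8
die scene 820 centre [-68.4  -8.3] size 110.3 145.8 head 16.1
```

View pics/t6c.png

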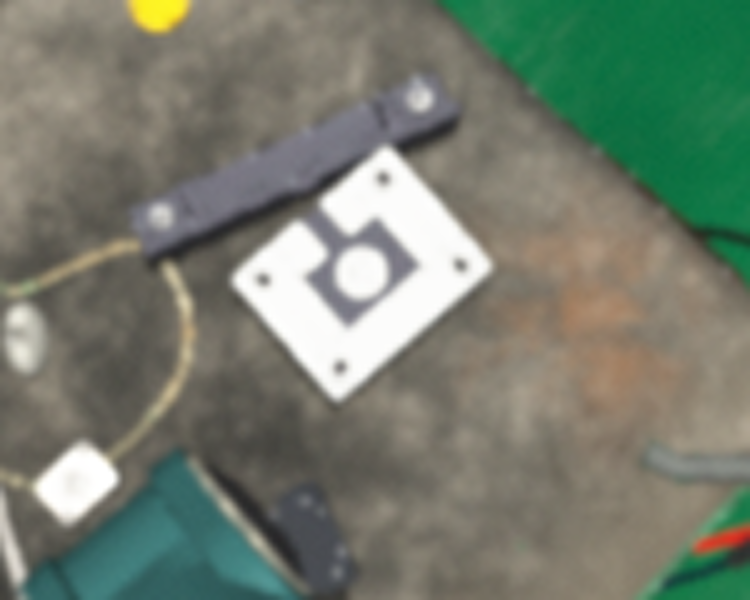

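jog_arm:
  rows:
    - {"x": 0,"y": -40,"z": 0,"turn": 0,"hand": -1}
    - {"x": 0,"y": -80,"z": 0,"turn": 0,"hand": -1}
    - {"x": 0,"y": -120,"z": 0,"turn": 0,"hand": -1}
    - {"x": 0,"y": -150,"z": 0,"turn": 0,"hand": -1}
    - {"x": -15,"y": -168,"z": 0,"turn": 0,"hand": -1}
    - {"x": -35,"y": -168,"z": 0,"turn": 0,"hand": -1}
    - {"x": -50,"y": -168,"z": 0,"turn": 0,"hand": -1}
    - {"x": -61,"y": -168,"z": 0,"turn": 0,"hand": -1}

```text
time_s: 9.1
ee_pos: [496.8, 174.6, 15.7]
tcp_rot: [[-0.919, -0.394, 0.0], [-0.394, 0.919, -0.0], [-0.0, -0.0, -1.0]]
force: [-0.2, 0.4, 0.9]
grip_width: 61.1
finger_force: 0.0
```

jog_arm:
  rows:
    - {"x": -6,"y": 0,"z": 0,"turn": 0,"hand": -1}
    - {"x": -12,"y": 0,"z": 0,"turn": 0,"hand": -1}
    - {"x": -17,"y": 0,"z": 0,"turn": 0,"hand": -1}
    - {"x": -21,"y": 0,"z": 0,"turn": 0,"hand": -1}
    - {"x": -25,"y": 0,"z": 0,"turn": 0,"hand": -1}
    - {"x": -29,"y": 0,"z": 0,"turn": 0,"hand": -1}
    - {"x": -33,"y": 0,"z": 0,"turn": 0,"hand": -1}
    - {"x": -37,"y": 0,"z": 0,"turn": 0,"hand": -1}

```text
time_s: 9.9
ee_pos: [526.5, 190.5, 15.0]
tcp_rot: [[-0.918, -0.397, -0.006], [-0.397, 0.918, -0.001], [0.006, 0.002, -1.0]]
force: [-15.1, 2.5, 6.1]
grip_width: 94.1
finger_force: 7.0
```

Run:
```python
from h import *
tcp()
```

```text
t 9.9 tcpF [-130.7   -3.5] z 15.0 toolY ang rel 0.1 F [-15.1   2.5   6.1] w 94.1
```

jog_arm:
  rows:
    - {"x": -2,"y": 0,"z": 0,"turn": 0,"hand": -1}
    - {"x": -4,"y": 0,"z": 0,"turn": 0,"hand": -1}
    - {"x": -6,"y": 0,"z": 0,"turn": 0,"hand": -1}
    - {"x": -8,"y": 0,"z": 0,"turn": 0,"hand": -1}
    - {"x": -9,"y": 0,"z": 0,"turn": 0,"hand": -1}
    - {"x": -10,"y": 0,"z": 0,"turn": 0,"hand": -1}
    - {"x": -11,"y": 0,"z": 0,"turn": 0,"hand": -1}
    - {"x": -11,"y": 0,"z": 0,"turn": 0,"hand": -1}

```text
time_s: 10.7
ee_pos: [537.1, 195.0, 15.0]
tcp_rot: [[-0.918, -0.397, -0.005], [-0.397, 0.918, -0.0], [0.004, 0.001, -1.0]]
force: [-11.1, 1.6, 1.7]
grip_width: 94.0
finger_force: 4.9
```

Run:
```python
from h import *
tcp()
```

```text
t 10.7 tcpF [-119.2   -3.4] z 15.0 toolY ang rel 0.1 F [-11.1   1.6   1.7] w 94.0
```

jog_arm:
  rows:
    - {"x": 30,"y": 0,"z": 0,"turn": 0,"hand": -1}
    - {"x": 65,"y": 0,"z": 0,"turn": 0,"hand": 1}
    - {"x": 100,"y": 20,"z": 0,"turn": 0,"hand": 1}
    - {"x": 107,"y": 60,"z": 0,"turn": 0,"hand": 1}
    - {"x": 107,"y": 100,"z": 0,"turn": 0,"hand": 1}
    - {"x": 107,"y": 140,"z": 0,"turn": 0,"hand": 1}
    - {"x": 107,"y": 160,"z": 0,"turn": 0,"hand": 1}
    - {"x": 107,"y": 166,"z": 0,"turn": 0,"hand": 1}

```text
time_s: 11.5
ee_pos: [374.6, 306.6, 15.7]
tcp_rot: [[-0.917, -0.399, -0.0], [-0.399, 0.917, 0.001], [-0.0, 0.001, -1.0]]
force: [0.2, -0.3, -0.1]
grip_width: 41.2
finger_force: 0.0
```

Run:
```python
from h import *
tcp(); die2([-60,0],0,save='pics/t7.png'); die2([-60,0],0,'scene',save='pics/s7.png')
a=cv2.imread('pics/t7.png')[140:220,190:290]; cv2.imwrite('pics/t7c.png',cv2.resize(a,None,fx=7,fy=7,interpolation=cv2.INTER_CUBIC))
```

```text
t 11.5 tcpF [-224.2  163.4] z 15.7 toolY ang rel 0.2 F [ 0.2 -0.3 -0.1] w 41.2
die top 927 centre [-56.6 -16.1] size 109.4 139.9 head 0.7
die scene 784 centre [-55.6 -15.7] size 106.2 145.9 head 0.9
```

View pics/t7c.png

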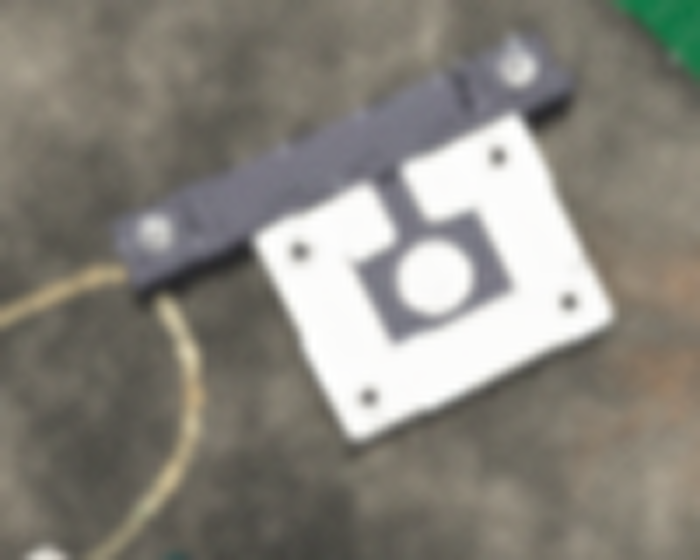

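Run:
```python
from h import *
d=np.load('scened.npy'); P=pts('scene',d)
for r in (15,30,50,70,83,95,105,112,120): print(r,[(c,P[r,c].round().tolist()) for c in (350,362,375)])
```

```text
15 [(350, [415.0, -131.0, 677.0]), (362, [923.0, -2499.0, 468.0]), (375, [827.0, -2583.0, 466.0])]
30 [(350, [128.0, 975.0, 777.0]), (362, [371.0, -114.0, 642.0]), (375, [339.0, -135.0, 642.0])]
50 [(350, [399.0, -121.0, 585.0]), (362, [362.0, -115.0, 589.0]), (375, [330.0, -137.0, 589.0])]
70 [(350, [392.0, -130.0, 527.0]), (362, [354.0, -119.0, 533.0]), (375, [320.0, -139.0, 533.0])]
83 [(350, [387.0, -133.0, 487.0]), (362, [350.0, -128.0, 493.0]), (375, [314.0, -146.0, 494.0])]
95 [(350, [933.0, -2544.0, -259.0]), (362, [351.0, -165.0, 447.0]), (375, [719.0, -2721.0, -274.0])]
105 [(350, [912.0, -2519.0, -352.0]), (362, [346.0, -168.0, 414.0]), (375, [702.0, -2733.0, -380.0])]
112 [(350, [904.0, -2529.0, -427.0]), (362, [342.0, -167.0, 391.0]), (375, [696.0, -2780.0, -468.0])]
120 [(350, [891.0, -2527.0, -510.0]), (362, [338.0, -172.0, 362.0]), (375, [677.0, -2762.0, -548.0])]
```

jog_arm:
  rows:
    - {"x": -15,"y": -15,"z": -35,"turn": 0,"hand": 1}
    - {"x": -35,"y": -45,"z": -65,"turn": 0,"hand": 1}
    - {"x": -60,"y": -85,"z": -75,"turn": 0,"hand": 1}
    - {"x": -85,"y": -125,"z": -75,"turn": 0,"hand": 1}
    - {"x": -110,"y": -165,"z": -75,"turn": 0,"hand": 1}
    - {"x": -135,"y": -205,"z": -75,"turn": 0,"hand": 1}
    - {"x": -155,"y": -245,"z": -75,"turn": 0,"hand": 1}
    - {"x": -169,"y": -283,"z": -75,"turn": 0,"hand": 1}

```text
time_s: 12.4
ee_pos: [644.6, 107.6, 90.5]
tcp_rot: [[-0.919, -0.393, -0.0], [-0.393, 0.919, -0.001], [0.0, -0.001, -1.0]]
force: [-0.2, 0.7, 0.6]
grip_width: 0.7
finger_force: 0.0
```

Run:
```python
from h import *
tcp()
```

```text
t 12.4 tcpF [ -55.1 -126.3] z 90.5 toolY ang rel -0.1 F [-0.2  0.7  0.6] w 0.7
```

jog_arm:
  rows:
    - {"x": 0,"y": 0,"z": 25,"turn": 0,"hand": 1}
    - {"x": 0,"y": 0,"z": 50,"turn": 0,"hand": 1}
    - {"x": 0,"y": 0,"z": 66,"turn": 0,"hand": 1}
    - {"x": 0,"y": 0,"z": 75,"turn": 0,"hand": 1}
    - {"x": 0,"y": 5,"z": 75,"turn": 0,"hand": 1}
    - {"x": 0,"y": 10,"z": 75,"turn": 0,"hand": 1}
    - {"x": 0,"y": 15,"z": 75,"turn": 0,"hand": 1}
    - {"x": 0,"y": 18,"z": 75,"turn": 0,"hand": 1}

```text
time_s: 13.2
ee_pos: [636.0, 129.1, 16.6]
tcp_rot: [[-0.918, -0.396, 0.001], [-0.396, 0.918, 0.001], [-0.001, 0.0, -1.0]]
force: [0.5, 0.0, -0.1]
grip_width: 0.6
finger_force: 0.0
```

Run:
```python
from h import *
tcp()
```

```text
t 13.2 tcpF [ -54.4 -103.2] z 16.6 toolY ang rel 0.0 F [ 0.5  0.  -0.1] w 0.6
```

jog_arm:
  rows:
    - {"x": 0,"y": 3,"z": 0,"turn": 0,"hand": 1}
    - {"x": 0,"y": 6,"z": 0,"turn": 0,"hand": 1}
    - {"x": 0,"y": 9,"z": 0,"turn": 0,"hand": 1}
    - {"x": 0,"y": 12,"z": 0,"turn": 0,"hand": 1}
    - {"x": 0,"y": 14,"z": 0,"turn": 0,"hand": 1}
    - {"x": 0,"y": 16,"z": 0,"turn": 0,"hand": 1}
    - {"x": 0,"y": 18,"z": 0,"turn": 0,"hand": 1}
    - {"x": 0,"y": 19,"z": 0,"turn": 0,"hand": 1}

```text
time_s: 14.0
ee_pos: [629.5, 142.9, 16.1]
tcp_rot: [[-0.919, -0.394, 0.002], [-0.394, 0.919, -0.002], [-0.001, -0.003, -1.0]]
force: [4.0, -11.2, 2.5]
grip_width: 0.2
finger_force: 4.9
```

Run:
```python
from h import *
tcp(); die2([-60,0],0); die2([-60,0],0,'scene')
```

```text
t 14.0 tcpF [-54.9 -87.9] z 16.1 toolY ang rel -0.1 F [  4.  -11.2   2.5] w 0.2
die top 519 centre [-56.6   9.9] size 105.3 109.3 head -89.4
die scene 789 centre [-56.8  -8.9] size 105.1 147.7 head 0.5
```

```bash
cat >> h.py <<'E'
def left():
    im,d=env.grab_frame('top'); q=pts('top',d).reshape(-1,3); f=inF(q)
    m=(abs(q[:,2]-45)<5)&(f[:,0]<-4)&(f[:,0]>-115)&(f[:,1]>20)&(f[:,1]<95)
    for a,b in((-115,-80),(-80,-40),(-40,-4)):
        k=m&(f[:,0]>a)&(f[:,0]<b); print('left edge',a,np.sort(f[k][:,1])[-5:].round(1))
    h=m&(f[:,1]>20); (c,s,a)=cv2.minAreaRect(f[h].astype(np.float32)); print(np.round(c,1),np.round(s,1),round(a,2))
E
python3 - <<'E'
from h import *
left()
E
```

```text
left edge -115 [58.2 58.8 59.1 59.3 59.6]
left edge -80 [59.3 59.5 59.8 60.1 60.4]
left edge -40 [59.2 59.8 60.1 60.3 60.6]
[-58.1  40.2] [107.4  40.5] 0.27
```

jog_arm:
  rows:
    - {"x": 0,"y": 2,"z": 0,"turn": 0,"hand": 1}
    - {"x": 0,"y": 4,"z": 0,"turn": 0,"hand": 1}
    - {"x": 0,"y": 5,"z": 0,"turn": 0,"hand": 1}
    - {"x": 0,"y": 6,"z": 0,"turn": 0,"hand": 1}
    - {"x": 0,"y": 7,"z": 0,"turn": 0,"hand": 1}
    - {"x": 0,"y": 8,"z": 0,"turn": 0,"hand": 1}
    - {"x": 0,"y": 9,"z": 0,"turn": 0,"hand": 1}
    - {"x": 0,"y": 9,"z": 0,"turn": 0,"hand": 1}

```text
time_s: 14.95
ee_pos: [625.9, 151.1, 16.1]
tcp_rot: [[-0.919, -0.394, 0.002], [-0.394, 0.919, -0.003], [-0.001, -0.003, -1.0]]
force: [3.9, -10.6, 1.7]
grip_width: 0.6
finger_force: 4.8
```

Run:
```python
from h import *
tcp();left()
```

```text
t 14.95 tcpF [-55. -79.] z 16.1 toolY ang rel -0.1 F [  3.9 -10.6   1.7] w 0.6
left edge -115 [66.7 67.  67.8 68.3 68.6]
left edge -80 [67.7 68.  68.3 68.6 68.9]
left edge -40 [68.5 68.8 69.1 69.4 69.7]
[-57.8  44.8] [106.7  49.7] 0.03
```

jog_arm:
  rows:
    - {"x": 0,"y": -25,"z": 0,"turn": 0,"hand": 1}
    - {"x": 0,"y": -30,"z": -25,"turn": 0,"hand": 1}
    - {"x": 0,"y": -30,"z": -60,"turn": 0,"hand": 1}
    - {"x": 15,"y": -20,"z": -80,"turn": 0,"hand": 1}
    - {"x": 45,"y": 5,"z": -80,"turn": 0,"hand": 0}
    - {"x": 75,"y": 35,"z": -80,"turn": 0,"hand": -1}
    - {"x": 105,"y": 60,"z": -80,"turn": 0,"hand": -1}
    - {"x": 120,"y": 76,"z": -80,"turn": 0,"hand": -1}

```text
time_s: 15.8
ee_pos: [481.8, 176.8, 95.8]
tcp_rot: [[-0.918, -0.397, -0.001], [-0.397, 0.918, 0.0], [0.001, 0.0, -1.0]]
force: [0.4, 0.7, -0.6]
grip_width: 29.3
finger_force: 0.0
```

jog_arm:
  rows:
    - {"x": 0,"y": 0,"z": 0,"turn": 0,"hand": -1}
    - {"x": 0,"y": 0,"z": 25,"turn": 0,"hand": -1}
    - {"x": 0,"y": 0,"z": 50,"turn": 0,"hand": -1}
    - {"x": 0,"y": 0,"z": 70,"turn": 0,"hand": -1}
    - {"x": 0,"y": 0,"z": 80,"turn": 0,"hand": -1}
    - {"x": -15,"y": 0,"z": 80,"turn": 0,"hand": -1}
    - {"x": -30,"y": 0,"z": 80,"turn": 0,"hand": -1}
    - {"x": -40,"y": 0,"z": 80,"turn": 0,"hand": -1}

```text
time_s: 16.6
ee_pos: [522.8, 192.0, 16.0]
tcp_rot: [[-0.919, -0.395, 0.001], [-0.395, 0.919, 0.0], [-0.001, -0.0, -1.0]]
force: [-0.3, 0.7, 0.5]
grip_width: 91.9
finger_force: 0.0
```

Run:
```python
from h import *
tcp()
```

```text
t 16.6 tcpF [-133.5   -0.5] z 16.0 toolY ang rel -0.0 F [-0.3  0.7  0.5] w 91.9
```

jog_arm:
  rows:
    - {"x": -5,"y": 0,"z": 0,"turn": 0,"hand": -1}
    - {"x": -10,"y": 0,"z": 0,"turn": 0,"hand": -1}
    - {"x": -13,"y": 0,"z": 0,"turn": 0,"hand": -1}
    - {"x": -15,"y": 0,"z": 0,"turn": 0,"hand": -1}
    - {"x": -17,"y": 0,"z": 0,"turn": 0,"hand": -1}
    - {"x": -19,"y": 0,"z": 0,"turn": 0,"hand": -1}
    - {"x": -20,"y": 0,"z": 0,"turn": 0,"hand": -1}
    - {"x": -20,"y": 0,"z": 0,"turn": 0,"hand": -1}

```text
time_s: 17.4
ee_pos: [537.0, 198.9, 15.2]
tcp_rot: [[-0.918, -0.396, -0.005], [-0.396, 0.918, -0.002], [0.005, 0.0, -1.0]]
force: [-14.3, -4.8, 11.0]
grip_width: 94.4
finger_force: 7.9
```

Run:
```python
from h import *
tcp()
```

```text
t 17.4 tcpF [-1.177e+02  1.000e-01] z 15.2 toolY ang rel 0.0 F [-14.3  -4.8  11. ] w 94.4
```

jog_arm:
  rows:
    - {"x": -1,"y": 0,"z": 0,"turn": 0,"hand": -1}
    - {"x": -2,"y": 0,"z": 0,"turn": 0,"hand": -1}
    - {"x": -3,"y": 0,"z": 0,"turn": 0,"hand": -1}
    - {"x": -3,"y": 0,"z": 0,"turn": 0,"hand": -1}
    - {"x": -3,"y": 0,"z": 0,"turn": 0,"hand": -1}
    - {"x": -3,"y": 0,"z": 0,"turn": 0,"hand": -1}
    - {"x": -3,"y": 0,"z": 0,"turn": 0,"hand": -1}
    - {"x": -3,"y": 0,"z": 0,"turn": 0,"hand": -1}

```text
time_s: 18.2
ee_pos: [537.2, 198.9, 14.8]
tcp_rot: [[-0.918, -0.396, -0.01], [-0.396, 0.918, -0.004], [0.011, 0.001, -1.0]]
force: [-29.9, -11.4, 23.7]
grip_width: 94.0
finger_force: 16.5
```

Run:
```python
from h import *
tcp()
```

```text
t 18.2 tcpF [-1.175e+02  1.000e-01] z 14.8 toolY ang rel -0.0 F [-29.9 -11.4  23.7] w 94.0
```

jog_arm:
  rows:
    - {"x": 25,"y": 0,"z": 0,"turn": 0,"hand": -1}
    - {"x": 65,"y": 0,"z": 0,"turn": 0,"hand": 1}
    - {"x": 100,"y": 20,"z": 0,"turn": 0,"hand": 1}
    - {"x": 107,"y": 60,"z": 0,"turn": 0,"hand": 1}
    - {"x": 107,"y": 100,"z": 0,"turn": 0,"hand": 1}
    - {"x": 107,"y": 140,"z": 0,"turn": 0,"hand": 1}
    - {"x": 107,"y": 160,"z": 0,"turn": 0,"hand": 1}
    - {"x": 107,"y": 166,"z": 0,"turn": 0,"hand": 1}

```text
time_s: 19.0
ee_pos: [377.2, 313.2, 15.7]
tcp_rot: [[-0.917, -0.399, -0.0], [-0.399, 0.917, 0.001], [-0.0, 0.001, -1.0]]
force: [-0.2, 1.0, 1.0]
grip_width: 41.4
finger_force: 0.0
```

Run:
```python
from h import *
tcp(); die2([-60,0],0,save='pics/t8.png'); die2([-60,0],0); die2([-60,0],0,'scene'); left()
im,d=env.grab_frame('top'); a=im[140:220,190:290,::-1]; cv2.imwrite('pics/t8c.png',cv2.resize(a,None,fx=7,fy=7,interpolation=cv2.INTER_CUBIC))
# notch / groove centres from depth: averaged
D=np.mean([env.grab_frame('top')[1] for _ in range(6)],0)
q=pts('top',D).reshape(-1,3); f=inF(q)
g=(f[:,0]>-24)&(f[:,0]<-4)&(abs(f[:,1])<25)
for a in np.arange(-22,23,2):
    k=g&(abs(f[:,1]-a)<1.5); n=(f[:,0]>3)&(f[:,0]<11)&(abs(f[:,1]-a)<1.5)
    print(a,q[k][:,2].mean().round(1),q[n][:,2].mean().round(1))
```

```text
t 19.0 tcpF [-219.2  168.4] z 15.7 toolY ang rel 0.2 F [-0.2  1.   1. ] w 41.4
die top 907 centre [-56.5  -0.7] size 109.2 139.8 head 0.0
die top 918 centre [-56.5  -0.8] size 109.1 139.9 head -0.1
die scene 788 centre [-56.6  -0.8] size 104.6 144.6 head 0.2
left edge -115 [67.  67.2 68.1 68.4 68.6]
left edge -80 [68.  68.3 68.6 68.9 69.2]
left edge -40 [68.  68.2 68.5 68.8 69. ]
[-57.4  44.8] [ 49.  105.8] 89.43
-22 44.1 48.7
-20 44.1 48.5
-18 43.7 48.9
-16 43.6 48.8
-14 43.3 47.7
-12 41.9 49.9
-10 37.0 40.9
-8 36.1 31.3
-6 36.1 nan
-4 36.7 29.2
-2 36.1 29.8
0 35.7 31.3
2 35.0 31.3
4 36.7 30.3
6 36.8 30.5
8 35.8 29.9
10 44.7 48.7
12 83.7 48.9
14 42.4 48.4
16 44.3 49.2
18 44.2 48.8
20 43.9 48.5
22 44.6 48.4<stdin>:10: RuntimeWarning: Mean of empty slice.
  ret = ret.dtype.type(ret / rcount)
```

View pics/t8c.png

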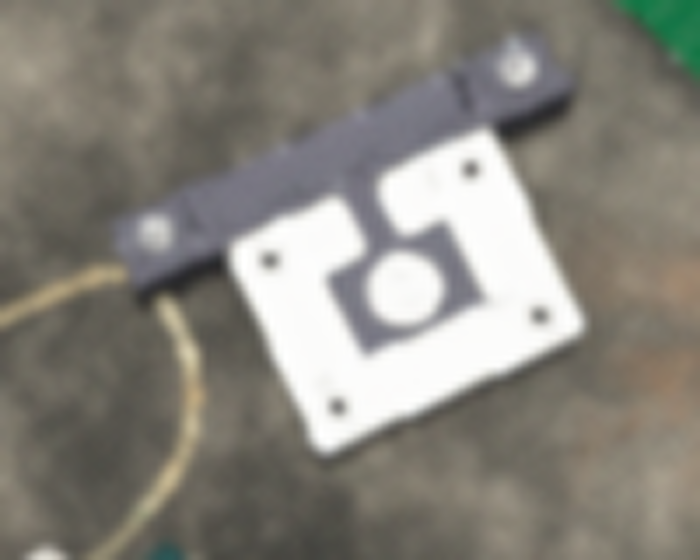

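Run:
```python
from h import *
Fs=[env.grab_frame('top') for _ in range(8)]
D=np.median([x[1] for x in Fs],0); im=np.mean([x[0] for x in Fs],0).astype(np.float32)
f_,cx,cy,T=K('top')
def samp(x,y,z,img):
    w=F0+x*FX+y*FY; c=T[:3,:3].T@(np.array([w[0],w[1],z])-T[:3,3])
    return cv2.getRectSubPix(img,(1,1),(float(c[0]/c[2]*f_+cx),float(c[1]/c[2]*f_+cy)))[0,0]
ys=np.arange(-150,150,.25); g=cv2.cvtColor(im,cv2.COLOR_RGB2GRAY)
def prof(xs,z): return np.array([np.mean([samp(x,y,z,g) for x in xs]) for y in ys])
def edge(p,lo,hi):
    k=(ys>lo)&(ys<hi); dp=np.abs(np.gradient(cv2.GaussianBlur(p[:,None],(1,9),0)[:,0]))[k]; dp=np.where(dp>dp.max()*.3,dp,0); return (ys[k]*dp).sum()/dp.sum()
p=prof(np.arange(-100,-10,4),45); print('die ends',edge(p,-80,-60),edge(p,60,80))
p=prof(np.arange(-20,-6,2),45); print('groove',edge(p,-18,-4),edge(p,4,18))
p=prof(np.arange(2,10,1),50); print('fence ends',edge(p,-130,-110),edge(p,110,130)); k=abs(ys)<20; print('notch prof',p[k][::4].round(0))
q=pts('top',D).reshape(-1,3); f=inF(q); m=(abs(q[:,2]-50)<6)&(f[:,0]>2)&(f[:,0]<30)&(abs(f[:,1])<140)
r=cv2.minAreaRect(f[m].astype(np.float32)); print(r)
```

```text
die ends -72.74712476577082 71.46085776680165
groove -7.934300670327127 7.806071539155465
fence ends -124.12523252719544 123.67680552296191
notch prof [135. 135. 134. 134. 132. 131. 129. 128. 125. 123. 120. 118. 116. 114.
 113. 113. 113. 113. 114. 115. 116. 117. 119. 121. 123. 125. 128. 130.
 132. 132. 134. 135. 136. 137. 137. 138. 138. 137. 136. 135.]
((6.2333760261535645, 0.16495513916015625), (238.14675903320312, 8.334672927856445), 89.98094177246094)
```

Run:
```python
from h import *
tcp(); print(env.finish_job())
```

```text
t 19.95 tcpF [-218.9  166. ] z 15.6 toolY ang rel -0.0 F [-0.1 -0.1 -0.2] w 0.1
the job is handed in; nothing more can be done
None
```

The die block now sits flat against the front of the fence, with its groove within about 1 mm of the notch by camera; the hand is clear, and the job was handed in at 20 s.

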